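# Put the reception stamps away and shut the ink pad

## Robot

A 6-joint arm with a two-finger parallel gripper is mounted at the origin on the work surface; the furniture and walls round the work are solid. World frame = base frame: x ahead of the robot, y to its left, z up, the work surface at z = 0. Lengths are in m, angles in rad, forces in N, time in s.
With the tool pointing down it reaches from about 0.35 to 0.85 m from the base axis. Payload 8.1 kg.
Tool frame: the origin (TCP) lies at the centre of the arm's flange, where the gripper is bolted on; the fingertips stand 186 mm ahead of it and the grasp point (between the pads) lies 167 mm ahead of it; z points along the fingers, y is the line along which they close (so a half turn about z gives the same grasp; the last joint's range is limited). The gripper opens to 93 mm and grips with 3 to 60 N. Pads are 15 mm wide; open, the fingers measure 128 mm over their backs; the gripper's body (75 mm by 188 mm) begins 65 mm behind the grasp point.
Start: joints at [1.222, 0.13, 1.488, -0, 1.523, -0.085], TCP at [0.156, 0.579, 0.405] pointing down, gripper open.
Joint ranges: [-2.96, 2.96], [-0.89, 2.26], [0.02, 2.5], [-1.34, 4.48], [0, 2.73], [-2.66, 2.66]. Speed limits (rad/s): [2.39, 2.39, 2.79, 3.14, 3.14, 3.14].

## Interface

Orientations are given as a rotation vector (axis times angle).
In Python, from plant import read_state, read_camera, camera_params, robot gives the robot as it stands.
- The arm moves only by the tool carry_out, never from a script. Its argument "targets" is a list of rows, each an object of numbers: "hand": the opening in per cent of the stroke, from 0 (shut) to 100 (fully open); "x", "y", "z": the shift along the tool's x, y, z in m; "ax", "ay", "az": the turn, a rotation vector about the tool's x, y, z in rad. In form: [{"hand": .., "x": .., "y": .., "z": .., "ax": .., "ay": .., "az": ..}, ...]. A call has 1 to 8 rows; each row is the pose to reach, as a shift and turn from the pose commanded when the call began, along the tool's axes at that moment; what a row does not reach only later rows make up. A row lasts 1/8 s, in which the tool goes at most 62.5 mm and 10.7 degrees, less where a joint would pass 70% of its speed; a pose out of reach is approached as far as the arm can. A call with a gripper value outside its range is refused whole. The fingers move at their own pace and stop on an object; "newtons" is the grip in N (left out, the last holds). Time passes only in rows, so rows that repeat a pose let the fingers close. It gives the time, the measured TCP pose, the force, the opening and the grip force at its end, in the units of the state.
- read_state(): the state, without advancing time (a new reading comes with each control period).
- read_camera(name): name is "scene" or "top" or "wrist"; returns (picture, depth): 480x640x3 uint8, blue, green, red; 480x640 float32, m along the optical axis (not along the pixel's ray), 0 where there is no reading.
- camera_params(name): a dict with "fx", "fy", "cx", "cy" (pixels), "position" and "rotation" of the camera in the world. Camera axes: x right, y up, looking along -z (the intrinsics and any distortion apply to the point x, -y, -z); pixel columns grow to the right and rows downward; lengths in m; the calibration is good to about 2 mm. A picture is of the moment at which its call begins: read the wrist's pose just before it. camera_params takes no time and is no camera call; for the wrist camera it gives the pose at the moment of the call.
- robot.close_job(): hands the job in; it is judged then, once.
The state is a dict: "t": time; "q": joint angles; "dq": joint speeds; "joint_torque": joint torques, N m; "tool_pos": TCP position; "orientation": TCP orientation; "force": force on the tool from outside, world axes, zero at the start; "wrist_torque": the same for the moment, N m; "opening": finger opening in m; "gripper_force": force on a finger pad.
Only numpy, scipy, OpenCV 4.12 (cv2) and the standard library are available. Lean on these libraries where they do the work, as an engineer would, in place of code of your own. Each camera call takes 0.05 s, during which the arm holds its last target. There are 200 camera calls.

## Task

The desk is closing: put the four wooden rubber stamps away in the stamp tray, each standing upright and fully down in the well that is cut to its own outline (long, square, large round, small round). One of them still stands on the open ink pad; with it out of the way, shut the pad's lid flat so that the ink does not dry out.

Things in the scene. Friction and masses are not known exactly. Their poses are not given: they have to be found in the camera images.
- stamp_long: rubber stamp with a long narrow wooden mount, 21 x 46 mm (long side along its y axis), 17 mm high, and a turned wooden handle, 71 mm tall in all. The handle is centred and up to 20 mm across; it is thickest and best gripped 55 to 66 mm above the underside. Origin: centre of the underside, z up. At the start it stands on the open ink pad (underside 7 mm above the desk), the others on the desk
- stamp_square: rubber stamp with a square wooden mount, 34 x 34 mm (sides along its x and y axes), 15 mm high, and a turned wooden handle, 69 mm tall in all. The handle is centred, round, 20 mm across at its thickest, 52 to 66 mm above the underside, where it is best gripped. Origin: centre of the underside, z up
- stamp_round: rubber stamp with a large round wooden mount, 38 mm in diameter, 15 mm high, and the same turned handle, 69 mm tall in all, best gripped 52 to 66 mm above the underside. Origin: centre of the underside, z up
- stamp_small: rubber stamp with a small round wooden mount, 24 mm in diameter, 15 mm high, and a shorter turned handle 20 mm across, 61 mm tall in all, best gripped 47 to 57 mm above the underside. Origin: centre of the underside, z up
- insert_long: light wooden insert, 67 x 67 x 16 mm, fixed, with a well rectangular, 31 x 56 mm (long side along the insert's y axis) and 12 mm deep in its middle (5 mm play all round the long stamp, rim chamfered). Origin: centre of its underside, z up; well floor 4 mm above it. The 4 inserts sit 2 x 2, shuffled, in a low grey tray (146 mm square, 14 mm rim), tops 20 mm above the desk
- insert_square: light wooden insert, 67 x 67 x 16 mm, fixed, with a well square, 44 x 44 mm and 12 mm deep in its middle (5 mm play all round the square stamp, rim chamfered). Origin: centre of its underside, z up; well floor 4 mm above it. The 4 inserts sit 2 x 2, shuffled, in a low grey tray (146 mm square, 14 mm rim), tops 20 mm above the desk
- insert_round: light wooden insert, 67 x 67 x 16 mm, fixed, with a well round, 48 mm in diameter and 12 mm deep in its middle (5 mm play all round the round stamp, rim chamfered). Origin: centre of its underside, z up; well floor 4 mm above it. The 4 inserts sit 2 x 2, shuffled, in a low grey tray (146 mm square, 14 mm rim), tops 20 mm above the desk
- insert_small: light wooden insert, 67 x 67 x 16 mm, fixed, with a well round, 34 mm in diameter and 12 mm deep in its middle (5 mm play all round the small stamp, rim chamfered). Origin: centre of its underside, z up; well floor 4 mm above it. The 4 inserts sit 2 x 2, shuffled, in a low grey tray (146 mm square, 14 mm rim), tops 20 mm above the desk. A file stand 0.32 m tall stands left (y > 0.15, x > 0.4)
- ink_pad: dark flat ink pad tin, 69 mm (x) by 99 mm (y) and 12 mm high when shut, fixed to the desk. Origin: centre of the underside, z up. The lid, a 2 mm plate 67 x 100 mm, is hinged along the +x edge, 33 mm from the origin and 10 mm up, and at the start stands open there, leaning back slightly to +x. The inked face is 7 mm above the desk
- ink_pad_lid (a joint): angle of the ink pad's lid: 0 shut, about 1.74 fully open (leaning back against its stop, where it stays by its weight). Pushed from behind towards -x of the pad and past upright it falls shut by itself
Not all that is in view belongs to the job. What is shaped like the stamp_round but green is not meant.

How it is judged:
At the end, for the whole second after the job is handed in: Each of the four stamps stands upright (within 0.12 rad) in its own well: centre within 9 mm of its insert's centre, underside down on the well's floor (less than 8 mm above the insert's underside), at rest; the ink pad's lid is shut (below 0.08 rad) (horizontal distance between stamp_long and insert_long below 0.009 m and z of stamp_long in the frame of insert_long below 0.008 m and angle between each of stamp_long, stamp_square, stamp_round, stamp_small's own z axis and vertical below 0.12 rad and linear speed of each of stamp_long, stamp_square, stamp_round, stamp_small below 0.02 m/s and horizontal distance between stamp_square and insert_square below 0.009 m and z of stamp_square in the frame of insert_square below 0.008 m and horizontal distance between stamp_round and insert_round below 0.009 m and z of stamp_round in the frame of insert_round below 0.008 m and horizontal distance between stamp_small and insert_small below 0.009 m and z of stamp_small in the frame of insert_small below 0.008 m and value of joint ink_pad_lid below 0.08 rad); the robot touches nothing.
It also fails if it takes over 115 s, if anything falls off the work surface, if the arm or the gripper's body presses on something with over 40 N, if the wrist force passes 120 N, or if a joint passes its speed limit or range.

## Working session

There is one attempt and no reset: what is moved stays moved. The work goes in short steps, Python scripts to look and compute and a tool call to move; the robot and the scene stay as the last step left them, time stands still between calls to the robot, and variables do not carry over. Pictures are saved under pics/ and viewed, at most 14 in all, crops included, and the job is handed in when it is done.

Besides the shell and the picture viewer there is one more tool, called after "Call:" in YAML: its name, and indented under it one key for each argument. carry_out: Moves the arm, as the interface text tells. Its arguments: {"type":"object","properties":{"targets":{"type":"array","items":{"type":"object","properties":{"hand":{"type":"number"},"x":{"type":"number"},"y":{"type":"number"},"z":{"type":"number"},"ax":{"type":"number"},"ay":{"type":"number"},"az":{"type":"number"}}}},"newtons":{"type":"number"}},"required":["targets"]}

```bash
mkdir -p pics; ls; python3 - <<'E'
from plant import *
import cv2, numpy as np
for n in ("top","scene"):
    im,d=read_camera(n); cv2.imwrite(f"pics/{n}0.png",im); np.save(f"{n}0.npy",d)
    p=camera_params(n); print(n,{k:np.round(v,4).tolist() if not isinstance(v,(str,dict)) else v for k,v in p.items()})
s=read_state(); print(s)
E
```

```text
pics
top {'fx': 520.4576, 'fy': 520.4576, 'cx': 317.4807, 'cy': 241.6536, 'position': [0.4004, -0.0899, 0.8756], 'rotation': [0.0926, -0.1185, -1.5705]}
scene {'fx': 541.2785, 'fy': 541.2785, 'cx': 317.0058, 'cy': 247.231, 'position': [0.1559, -0.6767, 0.5646], 'rotation': [0.8906, -0.2499, -0.5012]}
{'t': 0.1, 'q': array([ 1.22162221e+00,  1.31069237e-01,  1.48916418e+00, -1.97114652e-05,
        1.52298209e+00, -8.53930012e-02]), 'dq': array([ 0.00127864, -0.00088534, -0.00207785, -0.0002798 , -0.00070957,
       -0.00060834]), 'joint_torque': array([ 2.43333770e-04, -5.61348438e+01, -4.93091440e+01,  7.69227301e-02,
        2.93195236e-02, -9.55095834e-05]), 'tool_pos': array([0.15634812, 0.57906152, 0.4038053 ]), 'orientation': array([-4.13101081e-01, -3.11397951e+00,  2.49563858e-03]), 'force': array([ 0.44664513, -0.70380035,  0.11598894]), 'wrist_torque': array([ 0.0334011 , -0.02713774, -0.00996972]), 'gripper_force': 0.0, 'opening': 0.09326225398607373}
```

View pics/top0.png

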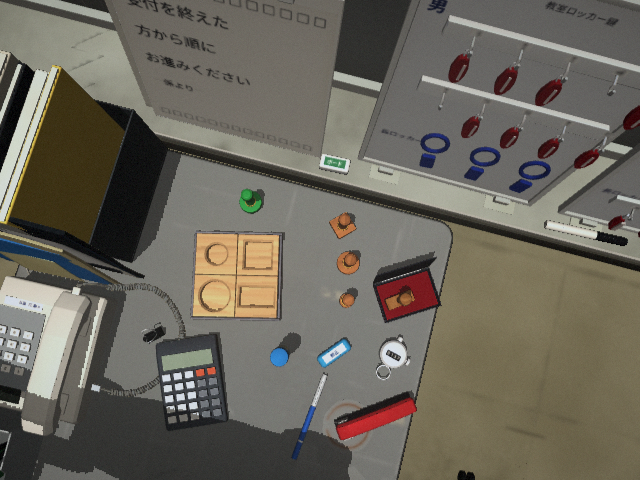

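View pics/scene0.png

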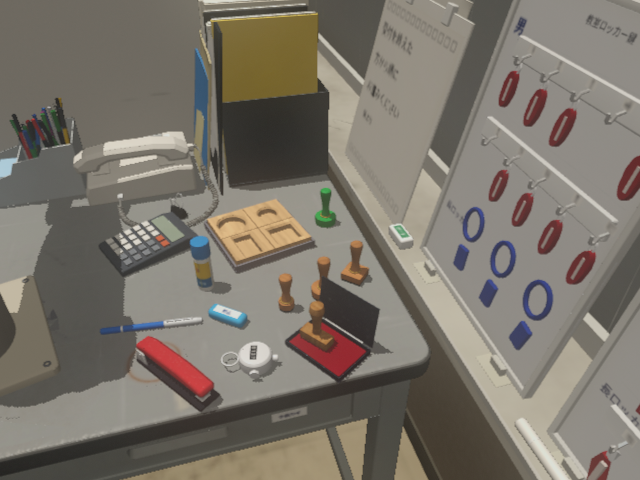

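```bash
cat > h.py <<'E'
from plant import *
import cv2, numpy as np
from scipy.spatial.transform import Rotation as R
def cloud(p,d):
    v,u=np.mgrid[0:480,0:640]
    c=np.stack([(u-p['cx'])/p['fx']*d,-(v-p['cy'])/p['fy']*d,-d],-1)
    return c@R.from_rotvec(p['rotation']).as_matrix().T+p['position']
def ray(p,uv,z):
    uv=np.atleast_2d(uv).astype(float)
    c=np.c_[(uv[:,0]-p['cx'])/p['fx'],-(uv[:,1]-p['cy'])/p['fy'],-np.ones(len(uv))]@R.from_rotvec(p['rotation']).as_matrix().T
    return p['position']+c*((z-p['position'][2])/c[:,2])[:,None]
E
python3 - <<'E'
from h import *
p=camera_params('top');d=np.load('top0.npy');im=cv2.imread('pics/top0.png');W=cloud(p,d)
cv2.imwrite('pics/crop0.png',cv2.resize(im[180:345,180:450],None,fx=2.9,fy=2.9,interpolation=cv2.INTER_CUBIC))
hsv=cv2.cvtColor(im,cv2.COLOR_BGR2HSV)
print('desk z',np.median(W[200:220,300:320,2]))
for n,(u,v) in dict(sq=(343,224),rd=(348,262),sm=(347,300),lg=(404,298),green=(250,201)).items():
    w=W[v-25:v+25,u-25:u+25].reshape(-1,3); c=hsv[v-25:v+25,u-25:u+25].reshape(-1,3)
    wood=((c[:,0]<20)&(c[:,1]>100)&(c[:,2]>70)) if n!='green' else (abs(c[:,0]-65)<20)&(c[:,1]>100)
    top=w[wood&(w[:,2]>.045)&(w[:,2]<.1)]
    z0=top[:,2].max()
    cap=w[wood&(w[:,2]>z0-.012)&(w[:,2]<.1)]
    (c0,sz,a)=cv2.minAreaRect(w[wood&(w[:,2]<.03)&(w[:,2]>.009)][:,:2].astype(np.float32)*1000)
    print(n,'ztop',z0.round(4),'cap mean',cap.mean(0).round(4),np.ptp(cap,0).round(3),'mount',np.round(c0,1),np.round(sz,1),round(a,1))
# tray
m=(hsv[...,0]<25)&(hsv[...,1]>60)&(W[...,2]>.014)&(W[...,2]<.026)
m[:, :185]=0;m[:,290:]=0;m[:225]=0;m[325:]=0
print('tray top z',np.median(W[m][:,2]),cv2.minAreaRect((W[m][:,:2]*1000).astype(np.float32)))
# lid
b=W[255:330,365:445].reshape(-1,3);b=b[(b[:,2]>.02)&(b[:,2]<.1)]
print('lid-ish max',b[b[:,2]>.06].mean(0))
E
```

```text
desk z 0.0010026469992335252
sq ztop 0.073 cap mean [ 0.5446 -0.1458  0.0691] [0.018 0.019 0.011] mount [ 545.  -145.8] [33.6 33.4] 29.6
rd ztop 0.0733 cap mean [ 0.4816 -0.1541  0.0689] [0.018 0.019 0.012] mount [ 494.3 -154.3] [35.  60.4] 88.6
sm ztop 0.0657 cap mean [ 0.4195 -0.1504  0.0611] [0.017 0.019 0.011] mount [ 418.5 -147.3] [22.3 14.4] 17.0
lg ztop 0.0815 cap mean [ 0.42   -0.2371  0.077 ] [0.017 0.018 0.011] mount [ 428.1 -248.9] [43. 75.] 7.6
green ztop 0.0723 cap mean [0.5855 0.0095 0.0697] [0.015 0.016 0.007] mount [581.1   9. ] [26.6 35.3] 10.0
tray top z 0.020790508022566934 ((461.5300598144531, 30.693031311035156), (137.49205017089844, 138.00082397460938), 88.58092498779297)
lid-ish max [ 0.44697196 -0.23766282  0.07402121]
```

View pics/crop0.png

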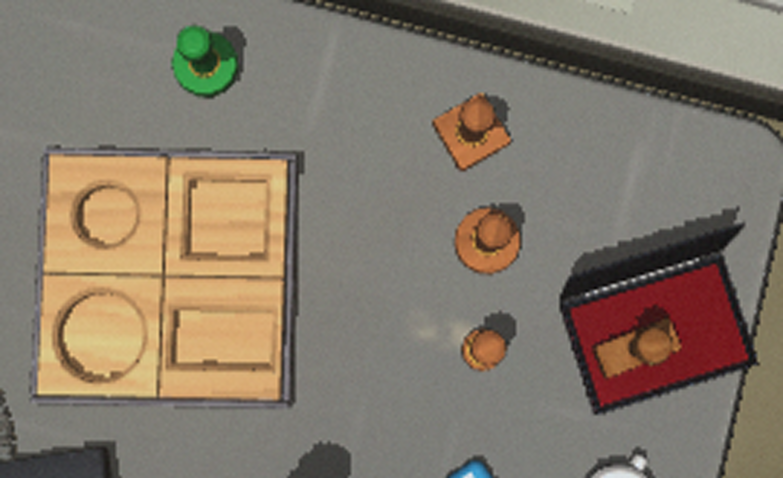

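```bash
python3 - <<'E'
from h import *
p=camera_params('top');d=np.load('top0.npy');im=cv2.imread('pics/top0.png');W=cloud(p,d)
hsv=cv2.cvtColor(im,cv2.COLOR_BGR2HSV)
f32=lambda a:np.float32(a)*1000
def rect(a): 
    c,s,an=cv2.minAreaRect(f32(a[:,:2])); return np.round(c,1),np.round(s,1),round(an,1)
# long mount by depth on pad + wood hue
sub=np.zeros((480,640),bool);sub[260:325,370:442]=1
m=sub&(W[...,2]>.019)&(W[...,2]<.029)&(hsv[...,2]>60)&(hsv[...,0]>5)&(hsv[...,0]<25)
cc=cv2.connectedComponentsWithStats(m.astype(np.uint8)); print(cc[2])
k=1+np.argmax(cc[2][1:,4]); v,u=np.nonzero(cc[1]==k); print('long mount',rect(ray(p,np.c_[u,v],.024)))
# pad red
m=sub&((hsv[...,0]<4)|(hsv[...,0]>172))&(hsv[...,1]>150); v,u=np.nonzero(m); print('pad red',rect(ray(p,np.c_[u,v],.007)))
# lid dark
m=sub&(W[...,2]>.03)&(W[...,2]<.1)&(hsv[...,2]<80);w=W[m];print('lid',len(w),'z',w[:,2].min(),w[:,2].max());t=w[w[:,2]>.068];print('lid top edge',rect(t),t[np.argmin(t[:,1])],t[np.argmax(t[:,1])])
# wells
wood=((hsv[...,0]<28)&(hsv[...,1]>60)).astype(np.uint8)
for n,(u,v) in dict(small=(217,254),sq=(262,254),rd=(215,296),lg=(260,296)).items():
    s=np.zeros((480,640),bool);s[v-20:v+21,u-21:u+22]=1
    w=W[s&(W[...,2]<.015)&(W[...,2]>.004)&(wood>0)]; print(n,len(w),rect(w),np.median(w[:,2]))
v,u=np.nonzero(wood); s=(u>185)&(u<290)&(v>225)&(v<325)
mm=np.zeros((480,640),np.uint8);mm[v[s],u[s]]=1
c=max(cv2.findContours(mm,0,1)[0],key=cv2.contourArea)[:,0]; print('tray',rect(ray(p,c,.020)))
for uv in [(200,140),(340,150),(420,190),(500,220),(560,240),(330,170),(440,215)]: print(uv,W[uv[1],uv[0]].round(3))
for k,(u,v) in dict(fs=(150,140),fs2=(140,200),blue=(278,355)).items(): print(k,W[v,u].round(3))
s=read_state();print(R.from_rotvec(s['orientation']).as_matrix().round(3))
E
```

```text
[[     0      0    640    480 307024]
 [   406    290      9     12     35]
 [   385    294     16     16    141]]
long mount (array([ 416.6, -228.2]), array([18.6, 25.4]), 20.9)
pad red (array([ 428.1, -252.7]), array([57.9, 89.5]), 16.8)
lid 363 z 0.030566812038321567 0.08200353430156448
lid top edge (array([ 462.4, -241. ]), array([55.4, 81. ]), 42.1) [ 0.48036947 -0.27932479  0.06805993] [ 0.45639981 -0.19298922  0.07795988]
small 349 (array([496.3,  64.2]), array([69.4, 66.2]), 89.0) 0.009338123745696314
sq 703 (array([498.7, -11.1]), array([56.1, 62.4]), 88.5) 0.00905142484592436
rd 696 (array([426.3,  64.8]), array([63.9, 69.1]), 0.0) 0.009010561828385555
lg 656 (array([427. ,  -6.1]), array([62.3, 29.8]), 89.8) 0.009122457128102834
tray (array([461.1,  29.6]), array([137.2, 137.1]), 88.6)
(200, 140) [0.688 0.093 0.028]
(340, 150) [ 0.672 -0.143  0.024]
(420, 190) [ 0.603 -0.277  0.025]
(500, 220) [ 0.551 -0.409  0.025]
(560, 240) [ 0.517 -0.506  0.028]
(330, 170) [ 0.634 -0.125  0.035]
(440, 215) [ 0.69  -0.486 -0.666]
fs [0.667 0.158 0.088]
fs2 [0.579 0.181 0.053]
blue [ 0.338 -0.044  0.091]
[[-0.965  0.261 -0.001]
 [ 0.261  0.965 -0.002]
 [ 0.    -0.002 -1.   ]]
```

Call:
carry_out:
  targets:
    - {"hand":60,"x":-0.183,"y":-0.239,"z":-0.026}
    - {"hand":60,"x":-0.183,"y":-0.239,"z":-0.026}
    - {"hand":60,"x":-0.183,"y":-0.239,"z":-0.026}
    - {"hand":60,"x":-0.183,"y":-0.239,"z":-0.026}
    - {"hand":60,"x":-0.29,"y":-0.521,"z":-0.026,"az":-0.621}
    - {"hand":60,"x":-0.29,"y":-0.521,"z":-0.026,"az":-0.621}
    - {"hand":60,"x":-0.29,"y":-0.521,"z":-0.026,"az":-0.621}
    - {"hand":60,"x":-0.29,"y":-0.521,"z":-0.026,"az":-0.621}
  newtons: 20

```text
schema error: expected keys hand, x, y, z, ax, ay, az
```

```bash
cat >> h.py <<'E'
def go(tx,ty,tz,yaw=None):
    """shift and turn (tool axes) to a world TCP target; yaw deg: tool y = Rz(yaw)*world y"""
    s=read_state(); M=R.from_rotvec(s['orientation']).as_matrix()
    cur=np.degrees(np.arctan2(-M[0,1],M[1,1]))
    G=R.from_euler('z',cur if yaw is None else yaw,degrees=True).as_matrix()@np.diag([-1,1,-1.])
    sh=M.T@(np.array([tx,ty,tz])-s['tool_pos'])
    print('t',round(s['t'],2),'pos',s['tool_pos'].round(4),'yaw',cur.round(1),'q',s['q'].round(2),'-> shift',sh.round(4),'turn',R.from_matrix(M.T@G).as_rotvec().round(3),'open',round(s['opening'],4),'F',s['force'].round(1))
E
python3 -c "
from h import *
go(.42,-.2374,.067+.167+.12,20.5)"
```

```text
t 0.1 pos [0.1563 0.5791 0.4038] yaw -15.1 q [ 1.22  0.13  1.49 -0.    1.52 -0.09] -> shift [-0.4674 -0.7194  0.0509] turn [-0.002 -0.001 -0.622] open 0.0933 F [ 0.4 -0.7  0.1]
```

All keys are needed in each row.

Call:
carry_out:
  targets:
    - {"hand":60,"x":-0.183,"y":-0.239,"z":-0.026,"ax":0,"ay":0,"az":0}
    - {"hand":60,"x":-0.183,"y":-0.239,"z":-0.026,"ax":0,"ay":0,"az":0}
    - {"hand":60,"x":-0.183,"y":-0.239,"z":-0.026,"ax":0,"ay":0,"az":0}
    - {"hand":60,"x":-0.183,"y":-0.239,"z":-0.026,"ax":0,"ay":0,"az":0}
    - {"hand":60,"x":-0.29,"y":-0.521,"z":-0.026,"ax":0,"ay":0,"az":-0.621}
    - {"hand":60,"x":-0.29,"y":-0.521,"z":-0.026,"ax":0,"ay":0,"az":-0.621}
    - {"hand":60,"x":-0.29,"y":-0.521,"z":-0.026,"ax":0,"ay":0,"az":-0.621}
    - {"hand":60,"x":-0.29,"y":-0.521,"z":-0.026,"ax":0,"ay":0,"az":-0.621}
  newtons: 20

```text
t: 1.1
tool_pos: [0.282, 0.1446, 0.4294]
orientation: [-0.514, 3.099, -0.0]
force: [1.0, 0.4, -0.4]
opening: 0.0559
gripper_force: 0.0
```

```bash
python3 -c "
from h import *
go(.42,-.2374,.067+.167+.12,20.5)"
```

```text
t 1.1 pos [0.282  0.1446 0.4294] yaw 18.8 q [ 0.31 -0.72  2.13 -0.    1.73 -1.59] -> shift [-0.0071 -0.4061  0.0754] turn [-0.     0.    -0.029] open 0.0559 F [ 1.   0.4 -0.4]
```

Call:
carry_out:
  targets:
    - {"hand":60,"x":-0.007,"y":-0.406,"z":0.0,"ax":0,"ay":0,"az":-0.029}
    - {"hand":60,"x":-0.007,"y":-0.406,"z":0.0,"ax":0,"ay":0,"az":-0.029}
    - {"hand":60,"x":-0.007,"y":-0.406,"z":0.0,"ax":0,"ay":0,"az":-0.029}
    - {"hand":60,"x":-0.007,"y":-0.406,"z":0.0754,"ax":0,"ay":0,"az":-0.029}
    - {"hand":60,"x":-0.007,"y":-0.406,"z":0.0754,"ax":0,"ay":0,"az":-0.029}
    - {"hand":60,"x":-0.007,"y":-0.406,"z":0.0754,"ax":0,"ay":0,"az":-0.029}
    - {"hand":60,"x":-0.007,"y":-0.406,"z":0.0754,"ax":0,"ay":0,"az":-0.029}
    - {"hand":60,"x":-0.007,"y":-0.406,"z":0.0754,"ax":0,"ay":0,"az":-0.029}

```text
t: 2.1
tool_pos: [0.4178, -0.2385, 0.3516]
orientation: [0.546, -3.09, -0.005]
force: [-0.2, 0.8, 0.7]
opening: 0.0559
gripper_force: 0.0
```

```bash
python3 -c "
from h import *
p=camera_params('wrist');im,d=read_camera('wrist');cv2.imwrite('pics/w1.png',im);np.save('w1.npy',d);np.save('w1p.npy',p,allow_pickle=True)
print(p)
go(.42,-.2374,.067+.167,20.5)"
```

```text
{'fx': 358.0690519924797, 'fy': 358.0690519924797, 'cx': 316.62476996334294, 'cy': 240.7213355546266, 'position': array([ 0.34159798, -0.26560985,  0.3323312 ]), 'rotation': array([-0.19145643, -0.28033511,  1.90339227])}
t 2.15 pos [ 0.4178 -0.2373  0.3527] yaw 20.1 q [-0.62 -0.17  1.88  0.    1.43 -2.54] -> shift [-0.0023 -0.0012  0.1187] turn [ 0.003 -0.002 -0.007] open 0.0559 F [ 0.3  0.1 -0.1]
```

View pics/w1.png

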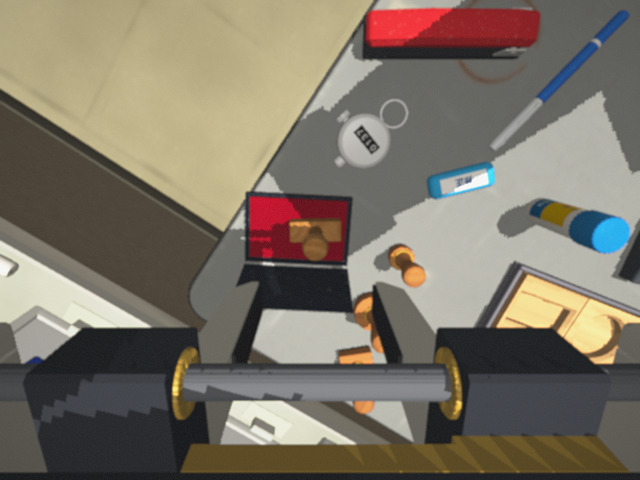

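The wrist view shows the long stamp on the pad (mount ~(315,232), handle ~(315,248)), parallel to the finger line; the lid (295,285) is behind the fingers. Checking the handle position from this view.

```bash
python3 -c "
from h import *
p=np.load('w1p.npy',allow_pickle=True).item();W=cloud(p,np.load('w1.npy'));hsv=cv2.cvtColor(cv2.imread('pics/w1.png'),cv2.COLOR_BGR2HSV)
wood=(hsv[...,0]>5)&(hsv[...,0]<25)&(hsv[...,1]>100)
for n,(u0,u1,v0,v1),zt in (('long',(280,350,215,265),.078),('small',(385,430,240,290),.061)):
    m=np.zeros((480,640),bool);m[v0:v1,u0:u1]=1;m&=wood
    w=W[m];c=w[(w[:,2]>zt-.014)&(w[:,2]<zt+.01)];print(n,c.mean(0).round(4),np.ptp(c,0).round(3),len(c),w[:,2].max())
    t=w[(w[:,2]<.03)]; print(cv2.minAreaRect(np.float32(t[:,:2]*1000)))
"
```

```text
long [ 0.4179 -0.2383  0.0748] [0.02  0.02  0.015] 582 0.33233120015715906
((431.8476867675781, -233.13897705078125), (45.194801330566406, 49.0518684387207), 20.886926651000977)
small [ 0.418  -0.1528  0.0597] [0.018 0.019 0.016] 446 0.33233120015715906
((418.028076171875, -152.7429656982422), (20.517093658447266, 22.56130599975586), 53.24573516845703)
```

Call:
carry_out:
  targets:
    - {"hand":60,"x":-0.0015,"y":-0.001,"z":0.06,"ax":0.003,"ay":-0.002,"az":-0.007}
    - {"hand":60,"x":-0.0015,"y":-0.001,"z":0.118,"ax":0.003,"ay":-0.002,"az":-0.007}
    - {"hand":60,"x":-0.0015,"y":-0.001,"z":0.118,"ax":0.003,"ay":-0.002,"az":-0.007}
    - {"hand":60,"x":-0.0015,"y":-0.001,"z":0.118,"ax":0.003,"ay":-0.002,"az":-0.007}
    - {"hand":5,"x":-0.0015,"y":-0.001,"z":0.118,"ax":0.003,"ay":-0.002,"az":-0.007}
    - {"hand":5,"x":-0.0015,"y":-0.001,"z":0.118,"ax":0.003,"ay":-0.002,"az":-0.007}
    - {"hand":5,"x":-0.0015,"y":-0.001,"z":0.118,"ax":0.003,"ay":-0.002,"az":-0.007}
    - {"hand":5,"x":-0.0015,"y":-0.001,"z":0.118,"ax":0.003,"ay":-0.002,"az":-0.007}
  newtons: 20

```text
t: 3.15
tool_pos: [0.42, -0.2371, 0.2365]
orientation: [-0.562, 3.088, -0.005]
force: [0.2, -0.0, -0.4]
opening: 0.0206
gripper_force: 0.3
```

```bash
python3 -c "
from h import *
go(.4263,-.0034,.310,-1.4)"
```

```text
t 3.15 pos [ 0.42   -0.2371  0.2365] yaw 20.6 q [-0.62 -0.04  1.98 -0.    1.19 -2.55] -> shift [-0.0884  0.2163 -0.074 ] turn [-0.003  0.003  0.384] open 0.0206 F [ 0.2 -0.  -0.4]
```

Call:
carry_out:
  targets:
    - {"hand":5,"x":0,"y":0,"z":0,"ax":0,"ay":0,"az":0}
    - {"hand":5,"x":0,"y":0,"z":0,"ax":0,"ay":0,"az":0}
    - {"hand":5,"x":0,"y":0,"z":-0.05,"ax":0,"ay":0,"az":0}
    - {"hand":5,"x":0,"y":0,"z":-0.1,"ax":0,"ay":0,"az":0}
    - {"hand":5,"x":-0.02,"y":0.05,"z":-0.1,"ax":0,"ay":0,"az":0.1}
    - {"hand":5,"x":-0.045,"y":0.11,"z":-0.1,"ax":0,"ay":0,"az":0.2}
    - {"hand":5,"x":-0.07,"y":0.165,"z":-0.1,"ax":0,"ay":0,"az":0.3}
    - {"hand":5,"x":-0.088,"y":0.216,"z":-0.1,"ax":0,"ay":0,"az":0.384}
  newtons: 20

```text
t: 4.15
tool_pos: [0.4255, -0.0017, 0.3356]
orientation: [0.042, 3.138, -0.003]
force: [-0.3, -0.1, 0.3]
opening: 0.0195
gripper_force: 20.0
```

Call:
carry_out:
  targets:
    - {"hand":5,"x":0,"y":0,"z":0,"ax":0,"ay":0,"az":0}
    - {"hand":5,"x":0,"y":0,"z":0,"ax":0,"ay":0,"az":0}

```text
t: 4.4
tool_pos: [0.4259, -0.0037, 0.3355]
orientation: [0.035, 3.139, -0.004]
force: [-1.1, -0.6, 0.7]
opening: 0.0191
gripper_force: 20.0
```

```bash
python3 -c "
from h import *
go(.4263,-.0034,.300,-1.4)
for n in ('wrist','top'):
    p=camera_params(n);im,d=read_camera(n);cv2.imwrite(f'pics/{n}2.png',im);np.save(f'{n}2.npy',d);np.save(f'{n}2p.npy',p,allow_pickle=True)
"
```

```text
t 4.4 pos [ 0.4259 -0.0037  0.3355] yaw -1.3 q [-0.13 -0.32  2.04 -0.    1.42 -1.68] -> shift [-0.0004  0.0004  0.0355] turn [-0.002  0.003  0.002] open 0.0191 F [-1.1 -0.6  0.7]
```

View pics/wrist2.png

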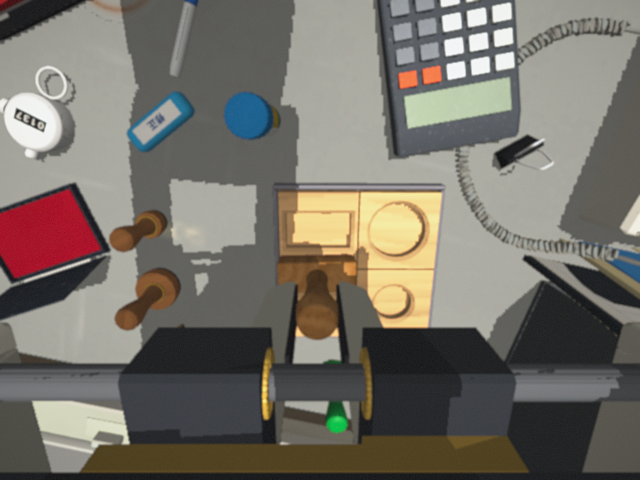

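Held upright; wells long (318,230), round (396,230), small (392,300) and the tray are visible. Measuring tray and held mount in this frame.

```bash
python3 -c "
from h import *
p=np.load('wrist2p.npy',allow_pickle=True).item();W=cloud(p,np.load('wrist2.npy'));hsv=cv2.cvtColor(cv2.imread('pics/wrist2.png'),cv2.COLOR_BGR2HSV)
for n,(u0,u1,v0,v1) in dict(lg=(282,356,206,256),rd=(363,432,196,262),sm=(367,420,278,325)).items():
    m=np.zeros((480,640),bool);m[v0:v1,u0:u1]=1;m&=(W[...,2]<.013)&(W[...,2]>.003)
    c=max(cv2.findContours(m.astype(np.uint8),0,1)[0],key=cv2.contourArea)[:,0]
    print(n,cv2.minAreaRect(np.float32(ray(p,c,.008)[:,:2]*1000)))
m=(W[...,2]>.0165)&(W[...,2]<.0235);m[:180]=0;m[335:]=0;m[:,:265]=0;m[:,450:]=0;w=W[m]
print('tray top: xmin',np.percentile(w[:,0],1),'ymax/min',np.percentile(w[:,1],[1,99]), np.median(w[:,2]))
m=np.zeros((480,640),bool);m[252:330,270:365]=1;m&=(hsv[...,1]>100)
w=W[m];w=w[(w[:,2]>.08)&(w[:,2]<.2)]
h,e=np.histogram(w[:,2],30);print(h,e.round(3))
top=w[(w[:,2]>.11)&(w[:,2]<.122)];print(cv2.minAreaRect(np.float32(top[:,:2]*1000)))
"
```

```text
lg ((428.3873596191406, -3.3489131927490234), (57.000640869140625, 30.41131591796875), 88.6929702758789)
rd ((429.44378662109375, 66.71104431152344), (47.07510757446289, 47.127559661865234), 1.1434521675109863)
sm ((500.0184020996094, 64.84163665771484), (33.1512565612793, 31.28834342956543), 88.74332427978516)
tray top: xmin 0.39317475768188304 ymax/min [-0.03537649  0.09759049] 0.020222924300347556
[  40   14  101   94  107  106  448 1176   42   43   43   38   25   26
   30   29   30   38   34   32   34   20   20   24   99  138  142  185
  593  320] [0.107 0.109 0.111 0.114 0.116 0.119 0.121 0.123 0.126 0.128 0.13  0.133
 0.135 0.138 0.14  0.142 0.145 0.147 0.15  0.152 0.154 0.157 0.159 0.162
 0.164 0.166 0.169 0.171 0.174 0.176 0.178]
((420.3852233886719, -3.5435733795166016), (45.11576461791992, 10.05864143371582), 88.28775787353516)
```

Call:
carry_out:
  targets:
    - {"hand":5,"x":-0.0012,"y":0,"z":0.04,"ax":-0.002,"ay":0.003,"az":0.002}
    - {"hand":5,"x":-0.0012,"y":0,"z":0.075,"ax":-0.002,"ay":0.003,"az":0.002}
    - {"hand":5,"x":-0.0012,"y":0,"z":0.09,"ax":-0.002,"ay":0.003,"az":0.002}
    - {"hand":5,"x":-0.0012,"y":0,"z":0.096,"ax":-0.002,"ay":0.003,"az":0.002}
    - {"hand":5,"x":-0.0012,"y":0,"z":0.097,"ax":-0.002,"ay":0.003,"az":0.002}
    - {"hand":5,"x":-0.0012,"y":0,"z":0.097,"ax":-0.002,"ay":0.003,"az":0.002}

```text
t: 5.25
tool_pos: [0.428, -0.0041, 0.2399]
orientation: [0.041, 3.139, -0.0]
force: [0.2, 0.7, -0.6]
opening: 0.0193
gripper_force: 20.0
```

```bash
python3 -c "
from h import *
go(.4275,-.0034,.237,-1.4)
"
```

```text
t 5.25 pos [ 0.428  -0.0041  0.2399] yaw -1.5 q [-0.13 -0.2   2.12 -0.    1.22 -1.67] -> shift [0.0005 0.0006 0.0029] turn [-0.     0.002 -0.002] open 0.0193 F [ 0.2  0.7 -0.6]
```

Call:
carry_out:
  targets:
    - {"hand":5,"x":0,"y":0,"z":0.002,"ax":0,"ay":0,"az":0}
    - {"hand":5,"x":0,"y":0,"z":0.003,"ax":0,"ay":0,"az":0}
    - {"hand":45,"x":0,"y":0,"z":0.003,"ax":0,"ay":0,"az":0}
    - {"hand":45,"x":0,"y":0,"z":0.003,"ax":0,"ay":0,"az":0}
    - {"hand":45,"x":0,"y":0,"z":0.003,"ax":0,"ay":0,"az":0}
    - {"hand":45,"x":0,"y":0,"z":-0.05,"ax":0,"ay":0,"az":0}
    - {"hand":45,"x":0,"y":0,"z":-0.1,"ax":0,"ay":0,"az":0}
    - {"hand":45,"x":0,"y":0,"z":-0.1,"ax":0,"ay":0,"az":0}

```text
t: 6.25
tool_pos: [0.4289, -0.004, 0.3433]
orientation: [0.041, 3.133, -0.002]
force: [-0.6, -0.5, -1.1]
opening: 0.0419
gripper_force: 0.0
```

```bash
python3 -c "
from h import *
p=camera_params('wrist');im,d=read_camera('wrist');cv2.imwrite('pics/w3.png',im)
go(.419,-.1510,.330,0)
"
```

```text
t 6.3 pos [ 0.4281 -0.0039  0.3407] yaw -1.5 q [-0.13 -0.32  2.03 -0.    1.43 -1.67] -> shift [ 0.0053 -0.1472  0.0108] turn [-0.001  0.004 -0.026] open 0.042 F [-1.   0.9 -0.4]
```

View pics/w3.png

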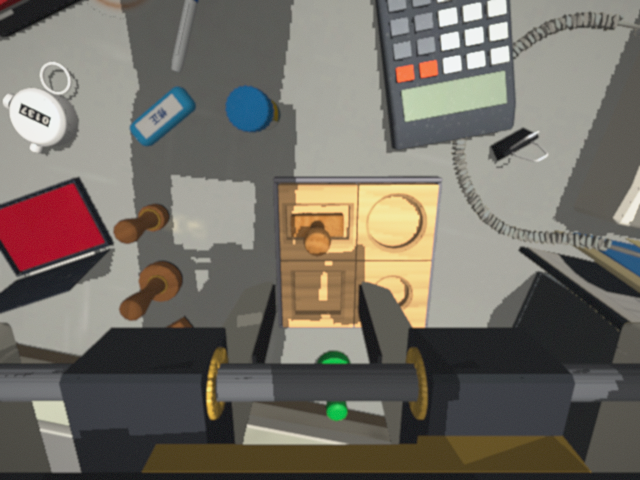

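Long stamp stands in its well (318,225). Now the small stamp.

Call:
carry_out:
  targets:
    - {"hand":60,"x":0.005,"y":-0.05,"z":0.0,"ax":0,"ay":0.002,"az":-0.026}
    - {"hand":60,"x":0.005,"y":-0.11,"z":0.0,"ax":0,"ay":0.002,"az":-0.026}
    - {"hand":60,"x":0.005,"y":-0.1475,"z":0.01,"ax":0,"ay":0.002,"az":-0.026}
    - {"hand":60,"x":0.005,"y":-0.1475,"z":0.04,"ax":0,"ay":0.002,"az":-0.026}
    - {"hand":60,"x":0.005,"y":-0.1475,"z":0.09,"ax":0,"ay":0.002,"az":-0.026}
    - {"hand":60,"x":0.005,"y":-0.1475,"z":0.122,"ax":0,"ay":0.002,"az":-0.026}
    - {"hand":60,"x":0.005,"y":-0.1475,"z":0.122,"ax":0,"ay":0.002,"az":-0.026}
    - {"hand":60,"x":0.005,"y":-0.1475,"z":0.122,"ax":0,"ay":0.002,"az":-0.026}

```text
t: 7.3
tool_pos: [0.4187, -0.1512, 0.2172]
orientation: [-0.0, -3.139, -0.0]
force: [0.4, -0.3, 0.2]
opening: 0.0561
gripper_force: 0.0
```

Call:
carry_out:
  targets:
    - {"hand":5,"x":0,"y":0,"z":0,"ax":0,"ay":0,"az":0}
    - {"hand":5,"x":0,"y":0,"z":0,"ax":0,"ay":0,"az":0}
    - {"hand":5,"x":0,"y":0,"z":0,"ax":0,"ay":0,"az":0}
    - {"hand":5,"x":0,"y":0,"z":0,"ax":0,"ay":0,"az":0}
    - {"hand":5,"x":0,"y":0,"z":0,"ax":0,"ay":0,"az":0}
    - {"hand":5,"x":0,"y":0,"z":0,"ax":0,"ay":0,"az":0}

```text
t: 8.05
tool_pos: [0.4187, -0.1512, 0.217]
orientation: [-0.0, -3.14, 0.0]
force: [0.3, 0.2, 3.0]
opening: 0.0186
gripper_force: 20.0
```

```bash
python3 -c "
from h import *
go(.498,.064,.360,-90)
go(.498,.064,.360,0)
"
```

```text
t 8.05 pos [ 0.4187 -0.1512  0.217 ] yaw -0.0 q [-0.46 -0.11  2.09 -0.    1.16 -2.03] -> shift [-0.079   0.2152 -0.1432] turn [-1.000e-03 -1.000e-03  1.571e+00] open 0.0186 F [0.3 0.2 3. ]
t 8.05 pos [ 0.4187 -0.1512  0.217 ] yaw -0.0 q [-0.46 -0.11  2.09 -0.    1.16 -2.03] -> shift [-0.079   0.2152 -0.1432] turn [-0.    -0.002 -0.   ] open 0.0186 F [0.3 0.2 3. ]
```

Call:
carry_out:
  targets:
    - {"hand":5,"x":0,"y":0,"z":-0.05,"ax":0,"ay":0,"az":0}
    - {"hand":5,"x":0,"y":0.0,"z":-0.11,"ax":0,"ay":0,"az":0.18}
    - {"hand":5,"x":-0.01,"y":0.03,"z":-0.14,"ax":0,"ay":0,"az":0.36}
    - {"hand":5,"x":-0.03,"y":0.06,"z":-0.143,"ax":0,"ay":0,"az":0.54}
    - {"hand":5,"x":-0.04,"y":0.09,"z":-0.143,"ax":0,"ay":0,"az":0.72}
    - {"hand":5,"x":-0.05,"y":0.12,"z":-0.143,"ax":0,"ay":0,"az":0.9}
    - {"hand":5,"x":-0.06,"y":0.15,"z":-0.143,"ax":0,"ay":0,"az":1.08}
    - {"hand":5,"x":-0.07,"y":0.18,"z":-0.143,"ax":0,"ay":0,"az":1.26}

```text
t: 9.05
tool_pos: [0.489, 0.0298, 0.3592]
orientation: [-1.857, -2.531, 0.002]
force: [-0.4, 0.1, -0.1]
opening: 0.0186
gripper_force: 20.0
```

```bash
python3 -c "
from h import *
go(.498,.064,.360,-90)
"
```

```text
t 9.05 pos [0.489  0.0298 0.3592] yaw -72.5 q [-0.04 -0.14  1.84 -0.    1.44 -0.35] -> shift [ 0.0299  0.0189 -0.0008] turn [-0.003 -0.     0.305] open 0.0186 F [-0.4  0.1 -0.1]
```

Call:
carry_out:
  targets:
    - {"hand":5,"x":0.03,"y":0.019,"z":0,"ax":0,"ay":0,"az":0.17}
    - {"hand":5,"x":0.03,"y":0.019,"z":0,"ax":0,"ay":0,"az":0.305}
    - {"hand":5,"x":0.03,"y":0.019,"z":0.03,"ax":0,"ay":0,"az":0.305}
    - {"hand":5,"x":0.03,"y":0.019,"z":0.06,"ax":0,"ay":0,"az":0.305}
    - {"hand":5,"x":0.03,"y":0.019,"z":0.06,"ax":0,"ay":0,"az":0.305}

```text
t: 9.68
tool_pos: [0.4963, 0.0632, 0.2967]
orientation: [-2.211, -2.224, 0.009]
force: [-1.0, -0.1, 0.2]
opening: 0.0186
gripper_force: 20.0
```

```bash
python3 -c "
from h import *
p=camera_params('wrist');im,d=read_camera('wrist');cv2.imwrite('pics/w4.png',im);np.save('w4.npy',d);np.save('w4p.npy',p,allow_pickle=True)
go(.498,.064,.225,-90)
"
```

```text
t 9.72 pos [0.4971 0.0632 0.2987] yaw -89.7 q [ 0.02 -0.06  1.88 -0.    1.33  0.02] -> shift [0.0008 0.0013 0.0737] turn [-0.005  0.     0.006] open 0.0184 F [-0.6 -0.5 -0.6]
```

View pics/w4.png

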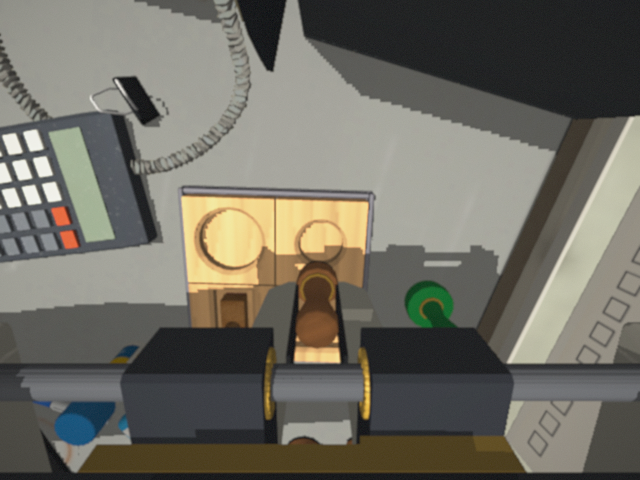

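Held small stamp hangs over the small well (321,240). Measure wells in this view.

```bash
python3 -c "
from h import *
p=np.load('w4p.npy',allow_pickle=True).item();W=cloud(p,np.load('w4.npy'))
print(p['position'])
for n,(u0,u1,v0,v1) in dict(rd=(192,270,200,275),sm=(290,350,215,262)).items():
    m=np.zeros((480,640),bool);m[v0:v1,u0:u1]=1;m&=(W[...,2]<.0135)&(W[...,2]>.003)
    c=max(cv2.findContours(m.astype(np.uint8),0,1)[0],key=cv2.contourArea)[:,0]
    q=ray(p,c,.008)[:,:2]*1000
    print(n,cv2.minAreaRect(np.float32(q)),q.min(0),q.max(0))
m=np.zeros((480,640),bool);m[260:345,290:345]=1;w=W[m]
for z in (.05,.06,.07,.08,.09,.1,.11,.12,.13,.14):
  s=w[(w[:,2]>z)&(w[:,2]<z+.01)]
  if len(s): print(z,len(s),s.min(0).round(4),s.max(0).round(4))
"
```

```text
[0.49531156 0.14423622 0.27714656]
rd ((425.9857177734375, 63.51372528076172), (47.45703887939453, 47.90801239013672), 18.607772827148438) [401.76158466  39.49047958] [449.82229512  87.08618008]
sm ((496.1584167480469, 62.2642822265625), (31.937288284301758, 34.609619140625), 86.08097839355469) [478.83503104  46.03377776] [513.42944253  78.06861096]
0.07 3 [0.489  0.0716 0.0794] [0.4978 0.0727 0.08  ]
0.08 160 [0.4823 0.0628 0.0801] [0.5058 0.0742 0.09  ]
0.09 716 [0.4825 0.0534 0.0901] [0.5056 0.0744 0.0999]
0.1 296 [0.4869 0.0594 0.1   ] [0.5014 0.0699 0.11  ]
0.11 311 [0.481  0.0596 0.11  ] [0.508  0.0733 0.1199]
0.12 333 [0.4817 0.0627 0.12  ] [0.5074 0.0734 0.13  ]
0.13 855 [0.4825 0.0548 0.13  ] [0.5067 0.0737 0.14  ]
0.14 1128 [0.4833 0.0555 0.14  ] [0.5061 0.0734 0.1499]
```

Call:
carry_out:
  targets:
    - {"hand":5,"x":0,"y":0.0015,"z":0.03,"ax":0,"ay":0,"az":0}
    - {"hand":5,"x":0,"y":0.0015,"z":0.055,"ax":0,"ay":0,"az":0}
    - {"hand":5,"x":0,"y":0.0015,"z":0.066,"ax":0,"ay":0,"az":0}
    - {"hand":5,"x":0,"y":0.0015,"z":0.071,"ax":0,"ay":0,"az":0}
    - {"hand":5,"x":0,"y":0.0015,"z":0.072,"ax":0,"ay":0,"az":0}
    - {"hand":5,"x":0,"y":0.0015,"z":0.072,"ax":0,"ay":0,"az":0}

```text
t: 10.48
tool_pos: [0.4995, 0.0632, 0.2285]
orientation: [-2.215, -2.227, 0.001]
force: [-0.7, 0.3, -0.7]
opening: 0.0185
gripper_force: 20.0
```

Call:
carry_out:
  targets:
    - {"hand":5,"x":0,"y":0,"z":0.002,"ax":0,"ay":0,"az":0}
    - {"hand":5,"x":0,"y":0,"z":0.003,"ax":0,"ay":0,"az":0}
    - {"hand":45,"x":0,"y":0,"z":0.003,"ax":0,"ay":0,"az":0}
    - {"hand":45,"x":0,"y":0,"z":0.003,"ax":0,"ay":0,"az":0}
    - {"hand":45,"x":0,"y":0,"z":0.003,"ax":0,"ay":0,"az":0}
    - {"hand":45,"x":0,"y":0,"z":-0.05,"ax":0,"ay":0,"az":0}
    - {"hand":45,"x":0,"y":0,"z":-0.11,"ax":0,"ay":0,"az":0}
    - {"hand":45,"x":0,"y":0,"z":-0.11,"ax":0,"ay":0,"az":0}

```text
t: 11.48
tool_pos: [0.5012, 0.0633, 0.3437]
orientation: [2.211, 2.224, 0.01]
force: [-0.4, 0.8, 0.8]
opening: 0.0421
gripper_force: 0.0
```

```bash
python3 -c "
from h import *
p=camera_params('wrist');W=cloud(p,read_camera('wrist')[1])
m=(W[...,2]>.045)&(W[...,2]<.09)&(abs(W[...,0]-.498)<.03)&(abs(W[...,1]-.063)<.03);print('small handle',W[m].mean(0).round(4),W[m][:,2].max())
go(.482,-.1545,.340,-60)
"
```

```text
small handle [0.4985 0.0639 0.0678] 0.07105261833075632
t 11.53 pos [0.5003 0.0632 0.3405] yaw -89.7 q [ 0.02 -0.09  1.83  0.    1.4   0.02] -> shift [-0.2176 -0.0195  0.0004] turn [ 0.004  0.001 -0.518] open 0.0422 F [-0.3 -0.1 -1.5]
```

Call:
carry_out:
  targets:
    - {"hand":45,"x":-0.2175,"y":-0.0185,"z":0,"ax":0,"ay":0,"az":0}
    - {"hand":45,"x":-0.2175,"y":-0.0185,"z":0,"ax":0,"ay":0,"az":0}
    - {"hand":45,"x":-0.2175,"y":-0.0185,"z":0,"ax":0,"ay":0,"az":0}
    - {"hand":45,"x":-0.2175,"y":-0.0185,"z":0,"ax":0,"ay":0,"az":0}
    - {"hand":45,"x":-0.2175,"y":-0.0185,"z":0.04,"ax":0,"ay":0,"az":0}
    - {"hand":45,"x":-0.2175,"y":-0.0185,"z":0.08,"ax":0,"ay":0,"az":0}
    - {"hand":45,"x":-0.2175,"y":-0.0185,"z":0.113,"ax":0,"ay":0,"az":0}
    - {"hand":45,"x":-0.2175,"y":-0.0185,"z":0.113,"ax":0,"ay":0,"az":0}

```text
t: 12.52
tool_pos: [0.4793, -0.1534, 0.2201]
orientation: [-2.208, -2.221, 0.007]
force: [-0.6, 0.4, 0.6]
opening: 0.0417
gripper_force: 0.0
```

Call:
carry_out:
  targets:
    - {"hand":5,"x":0,"y":0,"z":0,"ax":0,"ay":0,"az":0}
    - {"hand":5,"x":0,"y":0,"z":0,"ax":0,"ay":0,"az":0}
    - {"hand":5,"x":0,"y":0,"z":0,"ax":0,"ay":0,"az":0}
    - {"hand":5,"x":0,"y":0,"z":0,"ax":0,"ay":0,"az":0}
    - {"hand":5,"x":0,"y":0,"z":0,"ax":0,"ay":0,"az":0}
    - {"hand":5,"x":0,"y":0,"z":-0.05,"ax":0,"ay":0,"az":0}
    - {"hand":5,"x":0,"y":0,"z":-0.11,"ax":0,"ay":0,"az":0}
    - {"hand":5,"x":0,"y":0,"z":-0.11,"ax":0,"ay":0,"az":0}

```text
t: 13.52
tool_pos: [0.4838, -0.1552, 0.341]
orientation: [2.209, 2.222, 0.004]
force: [-0.0, 0.3, -0.5]
opening: 0.0187
gripper_force: 20.0
```

```bash
python3 -c "
from h import *
go(.4285,.0652,.330,-90)
"
```

```text
t 13.53 pos [ 0.4838 -0.1552  0.341 ] yaw -89.7 q [-0.41 -0.09  1.82 -0.    1.39 -0.42] -> shift [ 0.2207 -0.0541  0.0096] turn [0.008 0.004 0.006] open 0.0187 F [-0.   0.3 -0.5]
```

Call:
carry_out:
  targets:
    - {"hand":5,"x":0.2205,"y":-0.054,"z":0,"ax":0,"ay":0,"az":0}
    - {"hand":5,"x":0.2205,"y":-0.054,"z":0,"ax":0,"ay":0,"az":0}
    - {"hand":5,"x":0.2205,"y":-0.054,"z":0,"ax":0,"ay":0,"az":0}
    - {"hand":5,"x":0.2205,"y":-0.054,"z":0,"ax":0,"ay":0,"az":0}
    - {"hand":5,"x":0.2205,"y":-0.054,"z":0.02,"ax":0.005,"ay":0.003,"az":0.006}
    - {"hand":5,"x":0.2205,"y":-0.054,"z":0.04,"ax":0.005,"ay":0.003,"az":0.006}
    - {"hand":5,"x":0.2205,"y":-0.054,"z":0.04,"ax":0.005,"ay":0.003,"az":0.006}
    - {"hand":5,"x":0.2205,"y":-0.054,"z":0.04,"ax":0.005,"ay":0.003,"az":0.006}

```text
t: 14.52
tool_pos: [0.4268, 0.0651, 0.2946]
orientation: [-2.218, -2.215, 0.005]
force: [-0.4, -0.3, 0.1]
opening: 0.0185
gripper_force: 20.0
```

```bash
python3 -c "
from h import *
go(.4285,.0652,.240,-90)
p=camera_params('wrist');im,d=read_camera('wrist');cv2.imwrite('pics/w5.png',im);np.save('w5.npy',d);np.save('w5p.npy',p,allow_pickle=True)
W=cloud(p,d)
hsv=cv2.cvtColor(im,cv2.COLOR_BGR2HSV)
m=(W[...,2]<.0135)&(W[...,2]>.003)&(abs(W[...,0]-.4285)<.027)&(abs(W[...,1]-.065)<.027)
c=max(cv2.findContours(m.astype(np.uint8),0,1)[0],key=cv2.contourArea)[:,0]
q=ray(p,c,.008)[:,:2]*1000
print('well',q.min(0),q.max(0))
w=W[(hsv[...,1]>110)&(abs(W[...,0]-.4285)<.04)&(abs(W[...,1]-.065)<.04)&(W[...,2]>.04)]
for z in np.arange(.04,.15,.01):
  s=w[(w[:,2]>z)&(w[:,2]<z+.01)]
  if len(s)>5: print(z.round(2),len(s),s.min(0).round(4),s.max(0).round(4))
"
```

```text
t 14.53 pos [0.4268 0.0651 0.2946] yaw -90.1 q [ 0.03 -0.26  2.06  0.    1.34  0.03] -> shift [-0.      0.0021  0.0546] turn [-0.008 -0.003 -0.001] open 0.0185 F [-0.4 -0.3  0.1]
well [403.93677659  49.56958736] [451.80070216  86.81863973]
0.06 17 [0.4122 0.0789 0.0675] [0.4352 0.0832 0.0698]
0.07 191 [0.4061 0.0714 0.0701] [0.442 0.085 0.08 ]
0.08 1848 [0.4057 0.0506 0.0801] [0.4429 0.0851 0.09  ]
0.09 269 [0.4171 0.0644 0.0901] [0.4317 0.0735 0.1   ]
0.1 133 [0.4151 0.0674 0.1   ] [0.4352 0.074  0.11  ]
0.11 145 [0.4152 0.0634 0.11  ] [0.4346 0.0747 0.1198]
0.12 194 [0.416  0.0692 0.1201] [0.4343 0.0764 0.13  ]
0.13 1556 [0.4157 0.0574 0.13  ] [0.4344 0.0766 0.1399]
0.14 33 [0.4158 0.058  0.14  ] [0.4344 0.0656 0.1484]
```

View pics/w5.png

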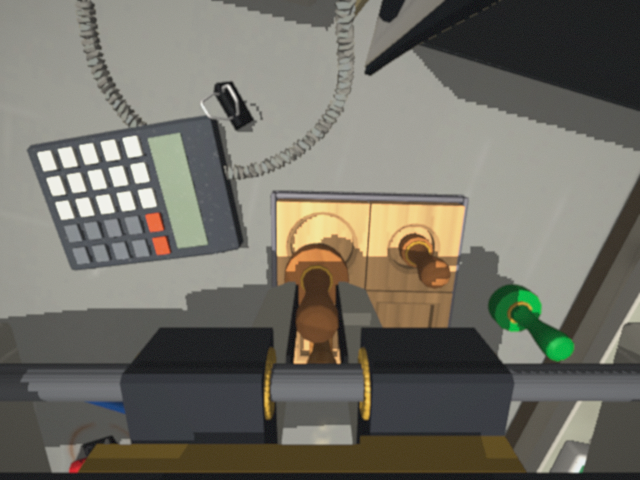

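Small stamp stands in its well (418,245); round hangs over its well (320,235). Lowering with a 3 mm correction.

Call:
carry_out:
  targets:
    - {"hand":5,"x":-0.0013,"y":0.003,"z":0.02,"ax":-0.005,"ay":-0.002,"az":0}
    - {"hand":5,"x":-0.0013,"y":0.003,"z":0.045,"ax":-0.005,"ay":-0.002,"az":0}
    - {"hand":5,"x":-0.0013,"y":0.003,"z":0.055,"ax":-0.005,"ay":-0.002,"az":0}
    - {"hand":5,"x":-0.0013,"y":0.003,"z":0.06,"ax":-0.005,"ay":-0.002,"az":0}
    - {"hand":5,"x":-0.0013,"y":0.003,"z":0.062,"ax":-0.005,"ay":-0.002,"az":0}
    - {"hand":5,"x":-0.0013,"y":0.003,"z":0.062,"ax":-0.005,"ay":-0.002,"az":0}

```text
t: 15.32
tool_pos: [0.43, 0.0645, 0.2343]
orientation: [-2.221, -2.221, -0.001]
force: [-1.4, -1.0, 4.2]
opening: 0.0182
gripper_force: 20.0
```

Call:
carry_out:
  targets:
    - {"hand":5,"x":0,"y":0,"z":0.001,"ax":0,"ay":0,"az":0}
    - {"hand":5,"x":0,"y":0,"z":0.001,"ax":0,"ay":0,"az":0}

```text
t: 15.58
tool_pos: [0.4304, 0.0645, 0.2342]
orientation: [2.222, 2.221, 0.002]
force: [-6.0, -1.8, 12.8]
opening: 0.0184
gripper_force: 20.0
```

```bash
python3 -c "
from h import *
go(.4285,.0652,.230,-90)
p=camera_params('wrist');im,d=read_camera('wrist')
W=cloud(p,d)
w=W[(abs(W[...,0]-.4285)<.02)&(W[...,1]>.07)&(W[...,1]<.084)&(W[...,2]>.008)]
print(np.histogram(w[:,2],20,(0,.04)))
"
```

```text
t 15.57 pos [0.4304 0.0645 0.2342] yaw -90.0 q [ 0.03 -0.17  2.11  0.    1.2   0.03] -> shift [ 0.0007 -0.0019  0.0042] turn [ 0.001 -0.001 -0.   ] open 0.0184 F [-6.  -1.8 12.8]
(array([  0,   0,   0,   0, 390,   8,  23,  52,  75,  93,  81, 751, 300,
        46,  40,  30,  34,  29,  29,  21]), array([0.   , 0.002, 0.004, 0.006, 0.008, 0.01 , 0.012, 0.014, 0.016,
       0.018, 0.02 , 0.022, 0.024, 0.026, 0.028, 0.03 , 0.032, 0.034,
       0.036, 0.038, 0.04 ]))
```

Mount top at ~23 mm = floor reached; release.

Call:
carry_out:
  targets:
    - {"hand":45,"x":0,"y":0,"z":0,"ax":0,"ay":0,"az":0}
    - {"hand":45,"x":0,"y":0,"z":0,"ax":0,"ay":0,"az":0}
    - {"hand":45,"x":0,"y":0,"z":0,"ax":0,"ay":0,"az":0}
    - {"hand":45,"x":0,"y":0,"z":-0.05,"ax":0,"ay":0,"az":0}
    - {"hand":45,"x":0,"y":0,"z":-0.11,"ax":0,"ay":0,"az":0}
    - {"hand":45,"x":0,"y":0,"z":-0.11,"ax":0,"ay":0,"az":0}

```text
t: 16.38
tool_pos: [0.4312, 0.0646, 0.3472]
orientation: [2.219, 2.218, 0.01]
force: [0.5, 0.5, 0.3]
opening: 0.0421
gripper_force: 0.0
```

```bash
python3 -c "
from h import *
go(.545,-.1458,.340,-60.4)
go(.545,-.1458,.340,29.6)
"
```

```text
t 16.38 pos [0.4312 0.0646 0.3472] yaw -90.0 q [ 0.03 -0.3   2.    0.    1.43  0.03] -> shift [-0.2104  0.1138  0.0078] turn [ 0.008  0.001 -0.517] open 0.0421 F [0.5 0.5 0.3]
t 16.38 pos [0.4312 0.0646 0.3472] yaw -90.0 q [ 0.03 -0.3   2.    0.    1.43  0.03] -> shift [-0.2104  0.1138  0.0078] turn [ 0.006  0.007 -2.088] open 0.0421 F [0.5 0.5 0.3]
```

```bash
python3 -c "
from h import *
W=cloud(camera_params('top'),np.load('top0.npy'))
for y0 in np.arange(-.45,.1,.05):
  m=(W[...,2]>.1)&(W[...,2]<.45)&(W[...,1]>y0)&(W[...,1]<y0+.05)&(W[...,0]>.45); 
  if m.any(): i=np.argmin(W[m][:,0]); print(y0.round(2),m.sum(),W[m][i].round(3))
"
```

```text
-0.45 6419 [ 0.59  -0.428  0.104]
-0.4 8819 [ 0.605 -0.399  0.135]
-0.35 8118 [ 0.611 -0.349  0.103]
-0.3 7417 [ 0.63  -0.281  0.102]
-0.25 7072 [ 0.648 -0.249  0.104]
-0.2 4471 [ 0.662 -0.2    0.104]
-0.15 3248 [ 0.672 -0.107  0.105]
-0.1 4992 [ 0.673 -0.1    0.1  ]
-0.05 4455 [ 0.688 -0.049  0.1  ]
-0.0 3969 [0.702 0.001 0.105]
0.05 3537 [0.715 0.05  0.104]
```

Call:
carry_out:
  targets:
    - {"hand":45,"x":-0.05,"y":0.02,"z":0,"ax":0,"ay":0,"az":-0.17}
    - {"hand":45,"x":-0.1,"y":0.05,"z":0,"ax":0,"ay":0,"az":-0.34}
    - {"hand":45,"x":-0.155,"y":0.08,"z":0,"ax":0,"ay":0,"az":-0.517}
    - {"hand":45,"x":-0.2104,"y":0.1138,"z":0.008,"ax":0,"ay":0,"az":-0.517}
    - {"hand":45,"x":-0.2104,"y":0.1138,"z":0.008,"ax":0,"ay":0,"az":-0.517}
    - {"hand":45,"x":-0.2104,"y":0.1138,"z":0.008,"ax":0,"ay":0,"az":-0.517}

```text
t: 17.12
tool_pos: [0.5427, -0.1458, 0.3318]
orientation: [-1.579, -2.71, 0.0]
force: [-0.1, 0.1, 0.2]
opening: 0.0417
gripper_force: 0.0
```

```bash
python3 -c "
from h import *
p=camera_params('wrist');im,d=read_camera('wrist');cv2.imwrite('pics/w6.png',im)
W=cloud(p,d);hsv=cv2.cvtColor(im,cv2.COLOR_BGR2HSV)
n=(abs(W[...,0]-.545)<.04)&(abs(W[...,1]+.146)<.04)&(hsv[...,1]>110)
c=W[n&(W[...,2]>.055)&(W[...,2]<.085)];print('cap',c.mean(0).round(4),np.ptp(c,0).round(3))
print(cv2.minAreaRect(np.float32(W[n&(W[...,2]<.03)&(W[...,2]>.009)][:,:2]*1000)))
go(.545,-.1458,.226,-60.4)
"
```

```text
cap [ 0.5441 -0.1436  0.0678] [0.019 0.019 0.015]
((544.7605590820312, -144.7890625), (33.56798553466797, 33.310325622558594), 29.580055236816406)
t 17.18 pos [ 0.5427 -0.1452  0.3325] yaw -60.4 q [-0.35  0.07  1.68  0.    1.39 -0.87] -> shift [-0.002   0.0019  0.1065] turn [-0.002 -0.003  0.   ] open 0.0415 F [0.8 0.8 0.1]
```

Call:
carry_out:
  targets:
    - {"hand":45,"x":-0.001,"y":0.002,"z":0.05,"ax":0,"ay":0,"az":0}
    - {"hand":45,"x":-0.001,"y":0.002,"z":0.1,"ax":0,"ay":0,"az":0}
    - {"hand":45,"x":-0.001,"y":0.002,"z":0.1055,"ax":0,"ay":0,"az":0}
    - {"hand":45,"x":-0.001,"y":0.002,"z":0.1055,"ax":0,"ay":0,"az":0}
    - {"hand":5,"x":-0.001,"y":0.002,"z":0.1055,"ax":0,"ay":0,"az":0}
    - {"hand":5,"x":-0.001,"y":0.002,"z":0.1055,"ax":0,"ay":0,"az":0}
    - {"hand":5,"x":-0.001,"y":0.002,"z":0.1055,"ax":0,"ay":0,"az":0}
    - {"hand":5,"x":-0.001,"y":0.002,"z":0.1055,"ax":0,"ay":0,"az":0}

```text
t: 18.18
tool_pos: [0.5457, -0.146, 0.2292]
orientation: [-1.58, -2.715, -0.0]
force: [-1.1, 0.1, 7.0]
opening: 0.0187
gripper_force: 20.0
```

Call:
carry_out:
  targets:
    - {"hand":5,"x":0,"y":0,"z":0,"ax":0,"ay":0,"az":0}

```text
t: 18.3
tool_pos: [0.5458, -0.146, 0.2292]
orientation: [-1.58, -2.715, -0.0]
force: [-1.8, 0.2, 5.4]
opening: 0.0189
gripper_force: 20.0
```

```bash
python3 -c "
from h import *
go(.4965,-.0048,.336,-91.4)
"
```

```text
t 18.3 pos [ 0.5458 -0.146   0.2292] yaw -60.4 q [-0.35  0.19  1.75  0.    1.2  -0.87] -> shift [ 0.1471  0.0269 -0.1068] turn [ 0.    -0.     0.541] open 0.0189 F [-1.8  0.2  5.4]
```

Call:
carry_out:
  targets:
    - {"hand":5,"x":0,"y":0,"z":-0.05,"ax":0,"ay":0,"az":0}
    - {"hand":5,"x":0.02,"y":0,"z":-0.1,"ax":0,"ay":0,"az":0.15}
    - {"hand":5,"x":0.08,"y":0.015,"z":-0.107,"ax":0,"ay":0,"az":0.32}
    - {"hand":5,"x":0.12,"y":0.02,"z":-0.107,"ax":0,"ay":0,"az":0.48}
    - {"hand":5,"x":0.147,"y":0.027,"z":-0.1,"ax":0,"ay":0,"az":0.541}
    - {"hand":5,"x":0.147,"y":0.027,"z":-0.075,"ax":0,"ay":0,"az":0.541}
    - {"hand":5,"x":0.147,"y":0.027,"z":-0.065,"ax":0,"ay":0,"az":0.541}
    - {"hand":5,"x":0.147,"y":0.027,"z":-0.065,"ax":0,"ay":0,"az":0.541}

```text
t: 19.3
tool_pos: [0.4958, -0.0048, 0.2923]
orientation: [-2.246, -2.191, 0.003]
force: [0.4, -0.3, -0.3]
opening: 0.018
gripper_force: 20.0
```

```bash
python3 -c "
from h import *
go(.4965,-.0048,.238,-91.4)
p=camera_params('wrist');im,d=read_camera('wrist');cv2.imwrite('pics/w7.png',im)
W=cloud(p,d);hsv=cv2.cvtColor(im,cv2.COLOR_BGR2HSV)
n=(abs(W[...,0]-.4965)<.04)&(abs(W[...,1]+.005)<.04)
w=W[n&(W[...,2]>.06)&(W[...,2]<.083)&(hsv[...,1]>110)];print('mount',w.min(0),w.max(0))
m=n&(W[...,2]<.0135)&(W[...,2]>.003)
c=max(cv2.findContours(m.astype(np.uint8),0,1)[0],key=cv2.contourArea)[:,0];q=ray(p,c,.008);print('well',q.min(0),q.max(0))
"
```

```text
t 19.3 pos [ 0.4958 -0.0048  0.2923] yaw -91.4 q [-0.11 -0.07  1.9   0.    1.31 -0.09] -> shift [-0.      0.0009  0.0543] turn [-0.004 -0.001 -0.   ] open 0.018 F [ 0.4 -0.3 -0.3]
mount [ 0.47745342 -0.02075611  0.06261391] [0.51135896 0.01361497 0.08298473]
well [ 0.47202009 -0.00898241  0.008     ] [0.51697964 0.01517497 0.008     ]
```

View pics/w7.png

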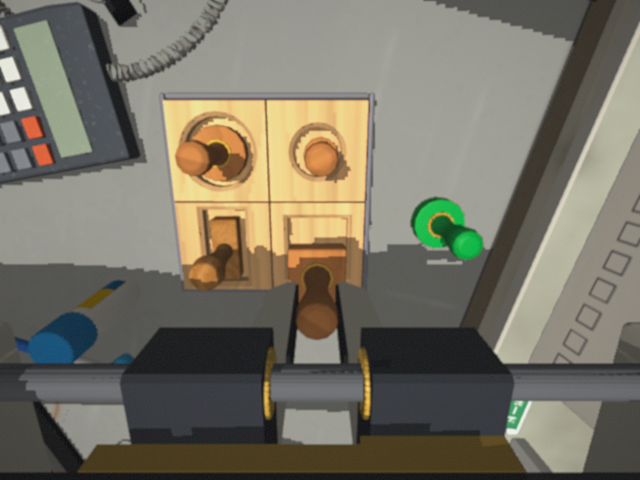

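Round, small and long stand in their wells ((215,150), (318,150), (225,245)); square hangs aligned over its own well. Lowering with a small correction.

Call:
carry_out:
  targets:
    - {"hand":5,"x":-0.002,"y":0.0005,"z":0.02,"ax":-0.004,"ay":-0.001,"az":0}
    - {"hand":5,"x":-0.002,"y":0.0005,"z":0.038,"ax":-0.004,"ay":-0.001,"az":0}
    - {"hand":5,"x":-0.002,"y":0.0005,"z":0.047,"ax":-0.004,"ay":-0.001,"az":0}
    - {"hand":5,"x":-0.002,"y":0.0005,"z":0.052,"ax":-0.004,"ay":-0.001,"az":0}
    - {"hand":5,"x":-0.002,"y":0.0005,"z":0.054,"ax":-0.004,"ay":-0.001,"az":0}
    - {"hand":5,"x":-0.002,"y":0.0005,"z":0.054,"ax":-0.004,"ay":-0.001,"az":0}

```text
t: 20.1
tool_pos: [0.4967, -0.0065, 0.2393]
orientation: [2.247, 2.193, 0.003]
force: [-0.0, 0.1, -1.1]
opening: 0.0186
gripper_force: 20.0
```

```bash
python3 -c "
from h import *
go(.4965,-.0048,.238,-91.4)
p=camera_params('wrist');im,d=read_camera('wrist');W=cloud(p,d)
w=W[(abs(W[...,0]-.4965)<.02)&(abs(W[...,1]-.002)<.01)&(W[...,2]>.004)]
print(np.histogram(w[:,2],20,(0,.04)))
"
```

```text
t 20.1 pos [ 0.4967 -0.0065  0.2393] yaw -91.4 q [-0.12 -0.    1.94  0.    1.2  -0.09] -> shift [ 0.0017 -0.0002  0.0013] turn [0.002 0.    0.   ] open 0.0186 F [-0.   0.1 -1.1]
(array([   0,    0,    0,   89,  336,   41,    1,   29,   62,   55,   60,
         83, 1091,  380,   81,   53,   58,   52,   54,   53]), array([0.   , 0.002, 0.004, 0.006, 0.008, 0.01 , 0.012, 0.014, 0.016,
       0.018, 0.02 , 0.022, 0.024, 0.026, 0.028, 0.03 , 0.032, 0.034,
       0.036, 0.038, 0.04 ]))
```

Call:
carry_out:
  targets:
    - {"hand":5,"x":0,"y":0,"z":0.002,"ax":0,"ay":0,"az":0}
    - {"hand":5,"x":0,"y":0,"z":0.002,"ax":0,"ay":0,"az":0}
    - {"hand":45,"x":0,"y":0,"z":0.002,"ax":0,"ay":0,"az":0}
    - {"hand":45,"x":0,"y":0,"z":0.002,"ax":0,"ay":0,"az":0}
    - {"hand":45,"x":0,"y":0,"z":0.002,"ax":0,"ay":0,"az":0}
    - {"hand":45,"x":0,"y":0,"z":-0.05,"ax":0,"ay":0,"az":0}
    - {"hand":45,"x":0,"y":0,"z":-0.11,"ax":0,"ay":0,"az":0}
    - {"hand":45,"x":0,"y":0,"z":-0.11,"ax":0,"ay":0,"az":0}

```text
t: 21.15
tool_pos: [0.4981, -0.0067, 0.3551]
orientation: [2.241, 2.188, 0.012]
force: [-0.0, -0.2, 0.1]
opening: 0.0421
gripper_force: 0.0
```

```bash
python3 -c "
from h import *
p=camera_params('wrist');im,d=read_camera('wrist');W=cloud(p,d);hsv=cv2.cvtColor(im,cv2.COLOR_BGR2HSV)
for n,x,y in (('sq',.4965,-.005),('lg',.4275,-.0034),('sm',.498,.064),('rd',.429,.065)):
  k=(abs(W[...,0]-x)<.03)&(abs(W[...,1]-y)<.03)&(W[...,2]>.05)&(W[...,2]<.1)
  print(n,'handle',W[k].mean(0).round(4),W[k][:,2].max().round(4))
# lid from top image
Wt=cloud(camera_params('top'),np.load('top0.npy'));im=cv2.imread('pics/top0.png');v=im.max(2)
m=np.zeros((480,640),bool);m[255:300,372:440]=1
m&=(v<90)&(Wt[...,2]>.02)&(Wt[...,2]<.09)
w=Wt[m];c=w.mean(0);u,s,vt=np.linalg.svd(w-c);d=(w-c)@vt[2];print('lid plane',c.round(4),vt.round(3),np.abs(d).mean())
for z in (.03,.04,.05,.06,.07): 
  q=w[abs(w[:,2]-z)<.004]; print(z,len(q),q[:,:2].min(0).round(3),q[:,:2].max(0).round(3),q.mean(0).round(3))
go(.5,-.2,.34,18.8);go(.5,-.2,.34,-73.2)
"
```

```text
sq handle [ 0.4969 -0.004   0.0754] 0.0796
lg handle [ 0.4293 -0.0013  0.0747] 0.0803
sm handle [0.4985 0.0626 0.0685] 0.071
rd handle [0.4302 0.0653 0.0757] 0.0795
lid plane [ 0.4622 -0.2402  0.0532] [[ 0.357 -0.934  0.009]
 [-0.258 -0.108 -0.96 ]
 [-0.898 -0.34   0.28 ]] 0.006750115502064749
0.03 50 [ 0.422 -0.289] [ 0.478 -0.195] [ 0.46 -0.24  0.03]
0.04 50 [ 0.451 -0.288] [ 0.48  -0.194] [ 0.467 -0.247  0.04 ]
0.05 48 [ 0.452 -0.286] [ 0.48  -0.193] [ 0.465 -0.237  0.05 ]
0.06 52 [ 0.453 -0.286] [ 0.481 -0.193] [ 0.467 -0.239  0.06 ]
0.07 67 [ 0.42  -0.286] [ 0.482 -0.194] [ 0.459 -0.237  0.07 ]
t 21.2 pos [ 0.4972 -0.0066  0.3519] yaw -91.4 q [-0.12 -0.12  1.84  0.    1.42 -0.09] -> shift [-0.1932  0.0074  0.0121] turn [ 0.005  0.008 -1.923] open 0.0417 F [-0.3 -0.4 -1.1]
t 21.2 pos [ 0.4972 -0.0066  0.3519] yaw -91.4 q [-0.12 -0.12  1.84  0.    1.42 -0.09] -> shift [-0.1932  0.0074  0.0121] turn [ 0.008  0.002 -0.318] open 0.0417 F [-0.3 -0.4 -1.1]
```

Call:
carry_out:
  targets:
    - {"hand":0,"x":-0.055,"y":0.004,"z":0,"ax":0.004,"ay":0,"az":-0.1}
    - {"hand":0,"x":-0.11,"y":0.009,"z":0,"ax":0.004,"ay":0,"az":-0.2}
    - {"hand":0,"x":-0.165,"y":0.013,"z":0,"ax":0.004,"ay":0,"az":-0.318}
    - {"hand":0,"x":-0.221,"y":0.0176,"z":0,"ax":0.004,"ay":0,"az":-0.318}
    - {"hand":0,"x":-0.221,"y":0.0176,"z":0,"ax":0.004,"ay":0,"az":-0.318}
    - {"hand":0,"x":-0.221,"y":0.0176,"z":0.02,"ax":0.004,"ay":0,"az":-0.318}
    - {"hand":0,"x":-0.221,"y":0.0176,"z":0.05,"ax":0.004,"ay":0,"az":-0.318}
    - {"hand":0,"x":-0.221,"y":0.0176,"z":0.05,"ax":0.004,"ay":0,"az":-0.318}

```text
t: 22.2
tool_pos: [0.5071, -0.2256, 0.2943]
orientation: [-1.865, -2.517, 0.004]
force: [-1.3, -0.5, -0.1]
opening: 0.0003
gripper_force: 0.0
```

```bash
python3 -c "
from h import *
go(.5095,-.228,.236,-73.2)
im,d=read_camera('scene');cv2.imwrite('pics/s8.png',im[150:450,180:560])
"
```

```text
t 22.2 pos [ 0.5071 -0.2256  0.2943] yaw -73.1 q [-0.51  0.09  1.73 -0.    1.32 -0.81] -> shift [-0.0034  0.002   0.0583] turn [-0.008 -0.006  0.002] open 0.0003 F [-1.3 -0.5 -0.1]
```

View pics/s8.png

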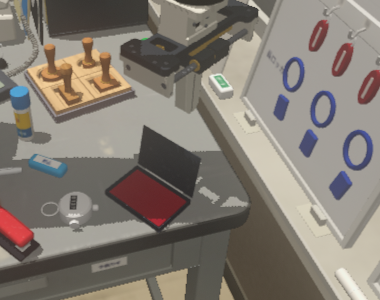

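The scene crop shows all four stamps in the tray (~(80,70)), the closed fingers at (185,95) clear behind the open lid (165,160). Descend and push.

Call:
carry_out:
  targets:
    - {"hand":0,"x":-0.003,"y":0.002,"z":0.03,"ax":-0.005,"ay":0,"az":0}
    - {"hand":0,"x":-0.003,"y":0.002,"z":0.058,"ax":-0.005,"ay":0,"az":0}
    - {"hand":0,"x":-0.003,"y":0.002,"z":0.058,"ax":-0.005,"ay":0,"az":0}
    - {"hand":0,"x":-0.003,"y":-0.012,"z":0.058,"ax":-0.005,"ay":0,"az":0}
    - {"hand":0,"x":-0.003,"y":-0.024,"z":0.058,"ax":-0.005,"ay":0,"az":0}
    - {"hand":0,"x":-0.003,"y":-0.036,"z":0.058,"ax":-0.005,"ay":0,"az":0}
    - {"hand":0,"x":-0.003,"y":-0.046,"z":0.058,"ax":-0.005,"ay":0,"az":0}
    - {"hand":0,"x":-0.003,"y":-0.046,"z":0.058,"ax":-0.005,"ay":0,"az":0}

```text
t: 23.25
tool_pos: [0.4644, -0.2444, 0.2412]
orientation: [1.873, 2.52, 0.003]
force: [-0.7, -0.3, -0.1]
opening: 0.0005
gripper_force: 0.0
```

Call:
carry_out:
  targets:
    - {"hand":0,"x":0,"y":0,"z":0,"ax":0,"ay":0,"az":0}
    - {"hand":0,"x":0,"y":0,"z":0,"ax":0,"ay":0,"az":0}

```text
t: 23.5
tool_pos: [0.4655, -0.244, 0.241]
orientation: [1.871, 2.521, 0.004]
force: [0.4, 0.6, 0.2]
opening: 0.0006
gripper_force: 0.0
```

```bash
python3 -c "
from h import *
go(.45,-.24,.34,-73.2)
im,d=read_camera('scene');cv2.imwrite('pics/s9.png',im[150:450,180:560])
"
```

```text
t 23.5 pos [ 0.4655 -0.244   0.241 ] yaw -73.2 q [-0.58  0.07  1.86  0.    1.21 -0.88] -> shift [ 0.0084 -0.0134 -0.099 ] turn [ 0.003 -0.     0.001] open 0.0006 F [0.4 0.6 0.2]
```

View pics/s9.png

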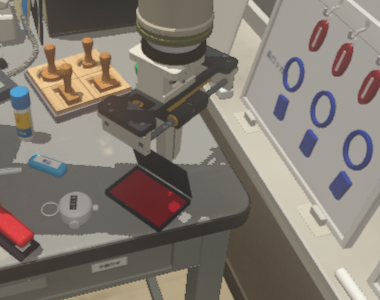

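The lid (175,172) is near upright against the fingers; push farther.

Call:
carry_out:
  targets:
    - {"hand":0,"x":0,"y":-0.012,"z":0,"ax":0,"ay":0,"az":0}
    - {"hand":0,"x":0,"y":-0.022,"z":0,"ax":0,"ay":0,"az":0}
    - {"hand":0,"x":0,"y":-0.03,"z":0,"ax":0,"ay":0,"az":0}
    - {"hand":0,"x":0,"y":-0.03,"z":0,"ax":0,"ay":0,"az":0}
    - {"hand":0,"x":0,"y":-0.03,"z":-0.03,"ax":0,"ay":0,"az":0}
    - {"hand":0,"x":0,"y":-0.03,"z":-0.09,"ax":0,"ay":0,"az":0}
    - {"hand":0,"x":0,"y":-0.03,"z":-0.12,"ax":0,"ay":0,"az":0}
    - {"hand":0,"x":0,"y":-0.03,"z":-0.12,"ax":0,"ay":0,"az":0}

```text
t: 24.55
tool_pos: [0.4371, -0.2535, 0.3645]
orientation: [1.868, 2.516, 0.004]
force: [-0.2, -0.0, -1.3]
opening: 0.0005
gripper_force: 0.0
```

```bash
python3 -c "
from h import *
im,d=read_camera('scene');cv2.imwrite('pics/s10.png',im[150:450,180:560])
p=camera_params('scene');W=cloud(p,d)
k=(abs(W[...,0]-.428)<.04)&(abs(W[...,1]+.2527)<.045)&(W[...,2]<.1);print(np.percentile(W[k][:,2],[2,10,50,90,98]).round(4))
print(read_state()['t'])
"
```

```text
[-0.1261 -0.1067  0.0067  0.0161  0.0581]
24.6
```

View pics/s10.png

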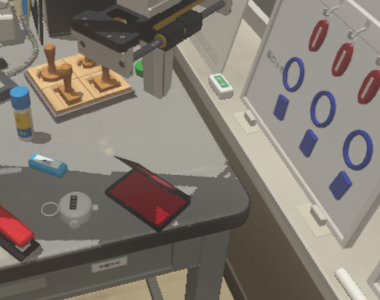

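The lid is past upright and part-way down (tilted edge at (150,165)); let it fall and re-measure.

Call:
carry_out:
  targets:
    - {"hand":0,"x":0,"y":0.06,"z":0,"ax":0,"ay":0,"az":0}
    - {"hand":0,"x":0,"y":0.06,"z":0,"ax":0,"ay":0,"az":0}
    - {"hand":0,"x":0,"y":0.06,"z":0,"ax":0,"ay":0,"az":0}
    - {"hand":0,"x":0,"y":0.06,"z":0,"ax":0,"ay":0,"az":0}
    - {"hand":0,"x":0,"y":0.06,"z":0,"ax":0,"ay":0,"az":0}
    - {"hand":0,"x":0,"y":0.06,"z":0,"ax":0,"ay":0,"az":0}
    - {"hand":0,"x":0,"y":0.06,"z":0,"ax":0,"ay":0,"az":0}
    - {"hand":0,"x":0,"y":0.06,"z":0,"ax":0,"ay":0,"az":0}

```text
t: 25.6
tool_pos: [0.4936, -0.2356, 0.3613]
orientation: [1.872, 2.521, 0.004]
force: [0.3, -0.2, 0.8]
opening: 0.0004
gripper_force: 0.0
```

```bash
python3 -c "
from h import *
im,d=read_camera('scene');cv2.imwrite('pics/s11.png',cv2.resize(im[150:400,180:480],None,fx=2,fy=2))
p=camera_params('scene');W=cloud(p,d);a=np.radians(16.7)
D=W-[.428,-.2527,0];X=D[...,0]*np.cos(a)+D[...,1]*np.sin(a);Y=-D[...,0]*np.sin(a)+D[...,1]*np.cos(a)
for x in (-.025,-.01,.01,.025):
  k=(abs(X-x)<.006)&(abs(Y)<.04)&(abs(W[...,2])<.1); print(x,k.sum(),np.percentile(W[k][:,2],[5,50,95]).round(4))
"
```

```text
-0.025 589 [-0.0933  0.0071  0.0516]
-0.01 737 [-0.0895  0.0078  0.0488]
0.01 439 [0.0062 0.0086 0.0346]
0.025 175 [0.0085 0.0196 0.0243]
```

View pics/s11.png

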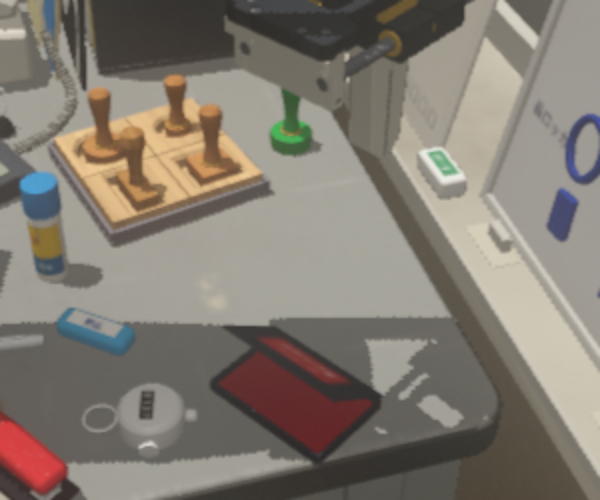

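The lid hangs at about 0.55 rad (edge (240,330)), not shut; press it down from above.

Call:
carry_out:
  targets:
    - {"hand":0,"x":0,"y":-0.055,"z":0,"ax":0,"ay":0,"az":0}
    - {"hand":0,"x":0,"y":-0.078,"z":0.03,"ax":0,"ay":0,"az":0}
    - {"hand":0,"x":0,"y":-0.078,"z":0.08,"ax":0,"ay":0,"az":0}
    - {"hand":0,"x":0,"y":-0.078,"z":0.12,"ax":0,"ay":0,"az":0}
    - {"hand":0,"x":0,"y":-0.078,"z":0.13,"ax":0,"ay":0,"az":0}
    - {"hand":0,"x":0,"y":-0.078,"z":0.14,"ax":0,"ay":0,"az":0}
    - {"hand":0,"x":0,"y":-0.078,"z":0.15,"ax":0,"ay":0,"az":0}
    - {"hand":0,"x":0,"y":-0.078,"z":0.15,"ax":0,"ay":0,"az":0}

```text
t: 26.65
tool_pos: [0.4196, -0.2581, 0.2112]
orientation: [1.871, 2.521, 0.004]
force: [0.3, -0.1, -0.5]
opening: 0.0003
gripper_force: 0.0
```

```bash
python3 -c "
from h import *
go(.4185,-.2555,.198,-73.2)
"
```

```text
t 26.65 pos [ 0.4196 -0.2581  0.2112] yaw -73.2 q [-0.66  0.03  1.97  0.    1.14 -0.95] -> shift [ 0.0028 -0.0004  0.0132] turn [0.003 0.    0.001] open 0.0003 F [ 0.3 -0.1 -0.5]
```

Tip at ~25 mm. Continue gently to the closed height.

Call:
carry_out:
  targets:
    - {"hand":0,"x":0,"y":0,"z":0.004,"ax":0,"ay":0,"az":0}
    - {"hand":0,"x":0,"y":0,"z":0.008,"ax":0,"ay":0,"az":0}
    - {"hand":0,"x":0,"y":0,"z":0.011,"ax":0,"ay":0,"az":0}
    - {"hand":0,"x":0,"y":0,"z":0.012,"ax":0,"ay":0,"az":0}
    - {"hand":0,"x":0,"y":0,"z":0.0125,"ax":0,"ay":0,"az":0}
    - {"hand":0,"x":0,"y":0,"z":0.0125,"ax":0,"ay":0,"az":0}

```text
t: 27.4
tool_pos: [0.4195, -0.2579, 0.1986]
orientation: [1.871, 2.521, 0.004]
force: [-0.5, -0.0, 0.4]
opening: 0.0002
gripper_force: 0.5
```

Call:
carry_out:
  targets:
    - {"hand":0,"x":0,"y":0,"z":0.001,"ax":0,"ay":0,"az":0}
    - {"hand":0,"x":0,"y":0,"z":0.002,"ax":0,"ay":0,"az":0}
    - {"hand":0,"x":0,"y":0,"z":0.002,"ax":0,"ay":0,"az":0}

```text
t: 27.78
tool_pos: [0.4197, -0.2581, 0.1981]
orientation: [1.871, 2.521, 0.003]
force: [-8.0, 4.7, 19.3]
opening: 0.0002
gripper_force: 9.6
```

Call:
carry_out:
  targets:
    - {"hand":0,"x":0,"y":0,"z":-0.05,"ax":0,"ay":0,"az":0}
    - {"hand":0,"x":0,"y":0,"z":-0.11,"ax":0,"ay":0,"az":0}
    - {"hand":0,"x":0,"y":0.06,"z":-0.15,"ax":0,"ay":0,"az":0}
    - {"hand":0,"x":0,"y":0.06,"z":-0.15,"ax":0,"ay":0,"az":0}
    - {"hand":0,"x":0,"y":0.06,"z":-0.15,"ax":0,"ay":0,"az":0}
    - {"hand":0,"x":0,"y":0.06,"z":-0.15,"ax":0,"ay":0,"az":0}

```text
t: 28.52
tool_pos: [0.4754, -0.2407, 0.3445]
orientation: [-1.872, -2.521, -0.003]
force: [-0.2, -0.4, -0.1]
opening: 0.0008
gripper_force: 0.0
```

```bash
python3 -c "
from h import *
im,d=read_camera('scene');cv2.imwrite('pics/s12.png',cv2.resize(im[150:400,180:480],None,fx=2,fy=2))
p=camera_params('scene');W=cloud(p,d);a=np.radians(16.7)
D=W-[.428,-.2527,0];X=D[...,0]*np.cos(a)+D[...,1]*np.sin(a);Y=-D[...,0]*np.sin(a)+D[...,1]*np.cos(a)
for x in (-.025,-.01,.01,.025):
  k=(abs(X-x)<.006)&(abs(Y)<.035)&(abs(W[...,2])<.1); print(x,k.sum(),np.percentile(W[k][:,2],[5,50,95]).round(4))
print(read_state()['t'])
"
```

```text
-0.025 533 [-0.0936  0.012   0.014 ]
-0.01 377 [-0.0814  0.0125  0.0143]
0.01 325 [0.0113 0.0128 0.0141]
0.025 316 [0.0111 0.0125 0.014 ]
28.575
```

View pics/s12.png

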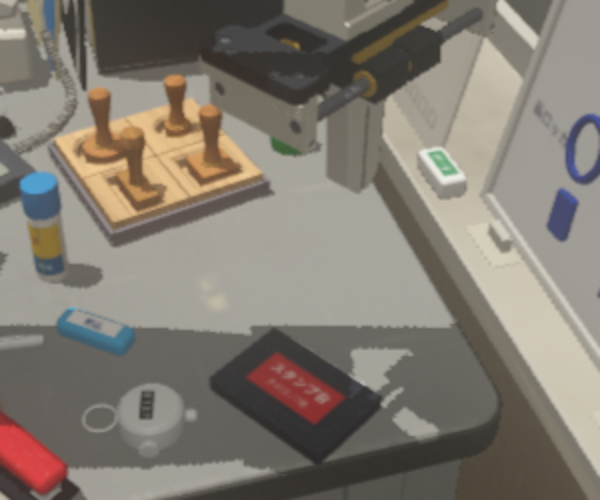

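The lid is flat at 12 mm (295,390) and all four stamps stand down in their wells. Play is 5 mm, less than the 9 mm tolerance.

```bash
python3 -c "
from plant import *
print(robot.close_job())"
```

```text
the job is handed in; nothing more can be done
None
```

All four stamps are standing upright in their own wells, the ink pad lid is shut flat, and I handed the job in at about 28.6 s; the hand-in gave no verdict.

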